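Index the swivel cylinder holder to the tray side

TASK

The lock cylinder in the swivel holder will be loaded from the clear tray next: draw the red-knobbed spring index pin up out of the middle hole, swing the holder round to the side where the clear tray stands, and let the pin drop fully home in the hole of the brass station plate on that side. The station plates are set by hand, so the hole must be felt for: never force the pin against the plates. Let go of the knob at the end and leave everything else on the bench where it is.

Things in the scene. Friction and masses are not known exactly. Their poses are not given: they have to be found in the camera images.
- swivel_base: Green bolted-down base with a steel index plate (top 28 mm above the bench), 186 mm across. Origin on the vertical swivel axis at bench height; z up. Its -x axis is where the index arm points at holder angle 0; its +y side is the left as seen from the robot. The plate has the middle hole on -x and, 34 to 84 degrees to either side of it, an arc window.
- holder (a joint): Angle of the turntable with the jaws, the lock cylinder and the index arm, rad about the upward swivel axis: 0 with the pin in the middle hole; negative when the arm and knob are swung to the base's +y (left) side, positive to the -y (right) side. Turning it at the knob takes 1.5 N, 3 N with the pin rubbing; 10 N is ample. It stays where it is left.
- plunger (a joint): Lift of the spring pin, m: 0 fully home in a hole; about 0.006 with its tip riding on a brass station plate inside a window; 0.012 riding on top of the steel plate, so draw it at least 0.0125 to leave the middle hole; 0.017 at the stop. The spring pushes it down with 4.5 N at home and 8.5 N at the stop; let go, it comes down by itself at 0.2 to 0.3 m/s.
- knob (a point): Centre of the red knurled knob on top of the pin: upright cylinder 24 mm in diameter, 27 mm high, its centre 91.5 mm above the bench when the pin is home. It sits on the arm 70 mm from the swivel axis. Grasp it from above across its diameter; below it is a sleeve 21 mm across (25 mm at its rings; top 77 mm above the bench), then the arm, 20 mm wide (top 43 mm).
- pin: The steel pin under the knob, 7.5 mm in diameter with a flat end; origin at its tip, z up. Each brass station plate lies 6 mm below the steel plate and has one 10 mm hole on the circle of 70 mm radius on which the pin travels, somewhere in its window at least 10 degrees from either end, set by hand and different each time; a small brass tab with a screw sticks out of the rim in line with it.
- tray: Small clear plastic tray, 66 x 64 x 32 mm, origin at the centre of its underside. It stands beside the base, on its left or right: the side to swing to.
- tin: Round red-brown tin, 66 mm in diameter, 36 mm high, origin under its centre. It stands on the side without the tray. Bystander.
- oil: Oil bottle with a spout, 45 mm in diameter, 133 mm high, origin under its centre. Bystander.
- padlock: Brass padlock lying flat, 68 x 42 x 16 mm, origin under its centre. Bystander.
- spare_cylinder: Grey steel lock cylinder lying flat, 33 x 62 x 17 mm, origin under its centre. Bystander.
- key: Door key with a round blue plastic bow, 31 x 66 x 8 mm. Origin under its centre. Bystander.
- screwdriver: Screwdriver with a red handle, 193 mm long. Origin under its centre. Bystander.
- block: Wooden block with brass pins, 45 x 100 x 22 mm. Origin under its centre. Bystander.
- tape: Roll of tan tape, 66 mm in diameter, 20 mm high. Origin under its centre. Bystander.

How it is judged:
By the outcome, as a careful person would: the job done as asked, in the order asked, and still so for the second after the job is handed in, with the robot touching nothing.
It also fails if it takes over 45 s, if anything falls off the work surface, if the arm or the gripper's body presses on something with over 40 N, if the wrist force passes 120 N, or if a joint passes its speed limit or range.

ROBOT

A 6-joint arm with a two-finger parallel gripper is mounted at the origin on a cart in front of the work surface, level with it; the furniture and walls round the work are solid. World frame = base frame: x ahead of the robot, y to its left, z up, the work surface at z = 0. Lengths are in m, angles in rad, forces in N, time in s.
With the tool pointing down it reaches from about 0.35 to 1 m from the base axis. Payload 7.1 kg.
Tool frame: the origin (TCP) lies between the finger pads; the fingertips stand 17 mm ahead of it and the grasp point (between the pads) lies 2 mm behind it; z points along the fingers, y is the line along which they close (so a half turn about z gives the same grasp; the last joint's range is limited). The gripper opens to 85 mm and grips with 20 to 120 N. Pads are 22 mm wide; open, the fingers measure 114 mm over their backs; the gripper's body (76 mm by 85 mm) begins 54 mm behind the grasp point. The pads swing forward as they close: fully open they stand 13 mm farther back than shut.
Start: joints at [-1.364, 0.423, 1.63, -0, 1.089, -0.019], TCP at [0.14, -0.609, 0.248] pointing down, gripper open.
Joint ranges: [-3, 3], [-0.9, 2.11], [0.09, 2.58], [-1.31, 4.45], [0.11, 2.69], [-2.54, 2.54]. Speed limits (rad/s): [2.39, 2.39, 3.01, 3.14, 3.14, 3.14].

INTERFACE

Orientations are given as a unit quaternion [w, x, y, z].
In Python, from workcell import * gives the robot as it stands. The module is installed in compiled form; this text tells all that it offers.
- The arm moves only by the tool servo_tool, never from a script. Its argument "commands" is a list of rows, each an object with "hand": the opening, from 0 (shut) to 1 (fully open); "xyz": the shift along the tool's x, y, z in units of 25 mm (1.0 is 25 mm), a list of three; "yaw": the turn about the tool's z in units of 8 degrees (1.0 is 8 degrees). A call has 1 to 10 rows; each row is the pose to reach, as a shift and turn from the pose commanded when the call began, along the tool's axes at that moment; what a row does not reach only later rows make up. A row lasts 1/10 s, in which the tool goes at most 50 mm and 8.59 degrees, less where a joint would pass 70% of its speed; a pose out of reach is approached as far as the arm can. A call with a gripper value outside its range is refused whole. The fingers move at their own pace and stop on an object; "newtons" is the grip in N (left out, the last holds). Time passes only in rows, so rows that repeat a pose let the fingers close. It gives the time, the measured TCP pose, the force, the opening and the grip force at its end, in the units of the state.
- get_state(): the state, without advancing time (a new reading comes with each control period).
- read_camera(name): name is "scene" or "top" or "wrist"; returns a dict with "pixels" (420x560x3 uint8, blue, green, red), "mtx" (3x3 intrinsics, pixels), "pose" (4x4, takes a point from camera to world coordinates). Camera axes: x right, y up, looking along -z (the intrinsics and any distortion apply to the point x, -y, -z); pixel columns grow to the right and rows downward; lengths in m; the calibration is good to about 2 mm. A picture is of the moment at which its call begins. There is no depth.
- finish_job(): hands the job in; it is judged then, once.
The state is a dict: "time_s": time; "joints": joint angles; "joint_velocities": joint speeds; "effort": joint torques, N m; "tool_pos": TCP position; "eef_rot": TCP orientation; "contact_force": force on the tool from outside, world axes, zero at the start; "moment": the same for the moment, N m; "width": finger opening in m; "grasp_force": force on a finger pad.
Only numpy, scipy, OpenCV 4.12 (cv2) and the standard library are available. Lean on these libraries where they do the work, as an engineer would, in place of code of your own. Each camera call takes 0.05 s, during which the arm holds its last target. There are 200 camera calls.

## Working session

There is one attempt and no reset: what is moved stays moved. The work goes in short steps, Python scripts to look and compute and a tool call to move; the robot and the scene stay as the last step left them, time stands still between calls to the robot, and variables do not carry over. Pictures are saved under pics/ and viewed, at most 10 in all, crops included, and the job is handed in when it is done.

Besides the shell and the picture viewer there is one more tool, called after "Call:" as name(argument=value, ...) on one line, values as JSON. servo_tool: Moves the arm, as the interface text tells. Its arguments: {"type":"object","properties":{"commands":{"type":"array"},"newtons":{"type":"number"}},"required":["commands"]}

```bash
mkdir -p pics
python3 - <<'E'
from workcell import *
import cv2,numpy as np
s=get_state();print(s)
for n in("scene","top"):
    c=read_camera(n);cv2.imwrite(f"pics/{n}0.png",c["pixels"]);np.savez(f"{n}0.npz",**c);print(n,c["mtx"].round(1).tolist(),c["pose"].round(3).tolist(),[k for k in c])
E
```

```text
{'time_s': 0.0, 'joints': array([-1.36398838e+00,  4.23849509e-01,  1.63068870e+00,  2.27190747e-05,
        1.08857836e+00, -1.89970307e-02]), 'joint_velocities': array([-0.00024571,  0.00116852,  0.00055573,  0.00037502, -0.00028438,
        0.00133848]), 'effort': array([-1.86781283e-03, -5.57383418e+01, -2.81741685e+01,  7.17793569e-05,
        7.40540097e-03, -2.85626840e-05]), 'tool_pos': array([ 0.1398588 , -0.60862355,  0.24754076]), 'eef_rot': array([-7.59542533e-04,  9.93633587e-01,  1.12657507e-01, -6.14308905e-05]), 'contact_force': array([-0.47062334,  0.06445876, -0.36794197]), 'moment': array([-0.01172644,  0.03362839,  0.03893797]), 'grasp_force': 0.0, 'width': 0.08550127440411077}
scene [[532.4, 0.0, 274.4], [0.0, 532.4, 207.1], [0.0, 0.0, 1.0]] [[-0.251, 0.838, -0.484, -0.296], [-0.968, -0.224, 0.115, 0.194], [-0.012, 0.497, 0.868, 1.521], [0.0, 0.0, 0.0, 1.0]] ['pixels', 'mtx', 'pose']
top [[495.0, 0.0, 283.7], [0.0, 495.0, 208.0], [0.0, 0.0, 1.0]] [[0.042, 0.974, -0.221, 0.229], [-0.999, 0.041, -0.01, -0.007], [-0.001, 0.221, 0.975, 1.379], [0.0, 0.0, 0.0, 1.0]] ['pixels', 'mtx', 'pose']
```

View pics/top0.png

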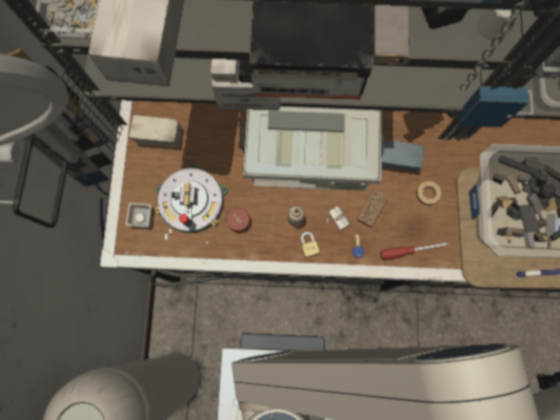

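View pics/scene0.png

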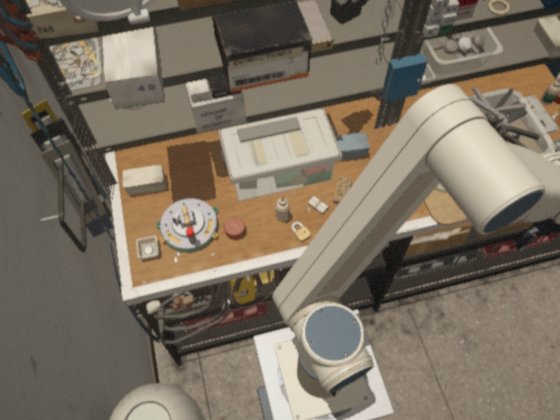

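The top view shows the base at about (190,199) with the red knob at (184,218). The clear tray is at (139,216), on the left, and the tin is at (238,219), on the right, so I swing left (negative angle). Next I measure these and enlarge the crop.

```bash
cat > h.py <<'E'
import numpy as np,cv2
def ray(c,uv):
    d=np.linalg.inv(c["mtx"])@np.array([uv[0],uv[1],1.]);d=c["pose"][:3,:3]@(d*[1,-1,-1]);return c["pose"][:3,3],d
def onz(c,uv,z):
    o,d=ray(c,uv);return o+d*(z-o[2])/d[2]
def proj(c,p):
    q=c["pose"][:3,:3].T@(np.asarray(p)-c["pose"][:3,3]);q=c["mtx"]@(q*[1,-1,-1]);return q[:2]/q[2]
def two(c1,u1,c2,u2):
    o1,d1=ray(c1,u1);o2,d2=ray(c2,u2);t=np.linalg.lstsq(np.c_[d1,-d2],o2-o1,rcond=None)[0]
    a,b=o1+t[0]*d1,o2+t[1]*d2;return (a+b)/2,np.linalg.norm(a-b)
def blob(im,lo,hi,box):
    x0,y0,x1,y1=box;h=cv2.cvtColor(im[y0:y1,x0:x1],cv2.COLOR_BGR2HSV);m=cv2.inRange(h,lo,hi)
    n,l,s,ce=cv2.connectedComponentsWithStats(m)
    return [(int(s[i,4]),(ce[i]+[x0,y0]).round(1).tolist(),s[i,:4].tolist()) for i in np.argsort(-s[1:,4])[:3]+1]
E
python3 - <<'E'
from h import *
T=dict(np.load("top0.npz"));S=dict(np.load("scene0.npz"))
a=blob(T["pixels"],(0,170,110),(6,255,255),(150,165,225,235));b=blob(S["pixels"],(0,170,110),(6,255,255),(155,195,222,255));print(a,b)
print("knob",two(T,a[0][1],S,b[0][1]),onz(T,a[0][1],.1))
a=blob(T["pixels"],(0,0,0),(180,255,255),(160,165,162,167))
print("base~",onz(T,(190,199),.028),"tray",onz(T,(139,216),.02),"tin",onz(T,(238,219),.036))
im=np.hstack([cv2.resize(T["pixels"][160:245,115:260],None,fx=5,fy=5,interpolation=2)]);cv2.imwrite("pics/c0.png",im)
E
```

```text
[(5, [185.8, 220.8], [35, 55, 3, 3])] [(37, [189.5, 231.5], [32, 33, 6, 8])]
knob (array([0.47508488, 0.26803609, 0.10207075]), np.float64(0.01120071760155996)) [0.47303676 0.26321064 0.1       ]
base~ [0.54957908 0.27196875 0.028     ] tray [0.496533   0.41247607 0.02      ] tin [0.49637659 0.13276924 0.036     ]
```

View pics/c0.png

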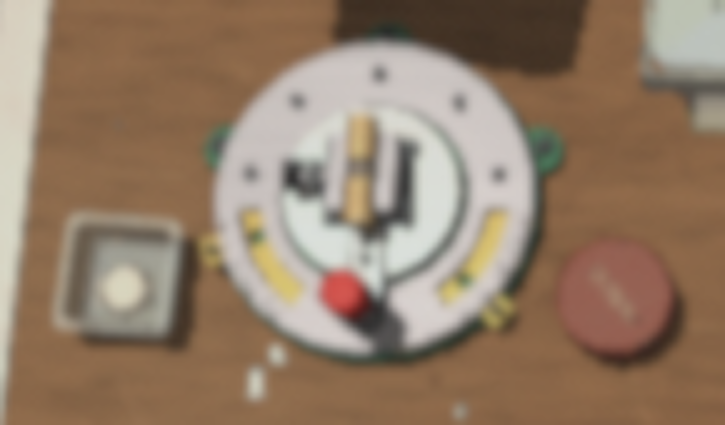

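The enlarged crop shows:
- The knob at crop (345,294).
- The left brass window, with a dark hole at crop (255,236), which is px (166,207). Its tab is at crop (211,250), px (157,210), and it faces the tray.

Next I make these precise.

Run:
```python
from h import *
T=dict(np.load("top0.npz"));S=dict(np.load("scene0.npz"))
k=[]
for c,box in((T,(150,165,225,235)),(S,(155,195,222,255))):
    h=cv2.cvtColor(c["pixels"],cv2.COLOR_BGR2HSV);m=cv2.inRange(h,(0,150,60),(8,255,255))|cv2.inRange(h,(172,150,60),(180,255,255))
    mm=np.zeros_like(m);mm[box[1]:box[3],box[0]:box[2]]=m[box[1]:box[3],box[0]:box[2]]
    ce=cv2.connectedComponentsWithStats(mm);i=1+np.argmax(ce[2][1:,4]);print(ce[2][i],ce[3][i]);k.append(ce[3][i])
print("knob",two(T,k[0],S,k[1]),onz(T,k[0],.1))
# base outline: bright unsaturated
h=cv2.cvtColor(T["pixels"],cv2.COLOR_BGR2HSV);m=cv2.inRange(h,(0,0,110),(180,60,255));mm=np.zeros_like(m);mm[160:240,152:228]=m[160:240,152:228]
cs=max(cv2.findContours(mm,cv2.RETR_EXTERNAL,2)[0],key=cv2.contourArea);hull=cv2.convexHull(cs)[:,0,:]
P=np.array([onz(T,p,.028)[:2] for p in hull]);A=np.c_[2*P,np.ones(len(P))];x=np.linalg.lstsq(A,(P**2).sum(1),rcond=None)[0];r=np.sqrt(x[2]+x[0]**2+x[1]**2)
C=x[:2];print("base",C,"diam",2*r)
K=onz(T,k[0],.098)[:2];d=K-C;print("knob r",np.hypot(*d),"dir deg",np.degrees(np.arctan2(d[1],d[0])))
for n,u,z in(("hole",(115+255/5,160+236/5),.022),("tab",(115+211/5,160+250/5),.022),("winend",(115+295/5,160+295/5),.022),("winend2",(115+250/5,160+212/5),.022)):
    p=onz(T,u,z)[:2];e=p-C;print(n,p,np.hypot(*e),np.degrees(np.arctan2(e[1],e[0])))
```

```text
[181 216   7   7  38] [184.         218.78947368]
[187 227   6  10  48] [189.52083333 231.47916667]
knob (array([0.47993903, 0.27129542, 0.09644948]), np.float64(0.004523692609435531)) [0.47822735 0.26841662 0.1       ]
base [0.55067992 0.27353734] diam 0.18347177107971477
knob r 0.07221457441229537 dir deg -176.27594059221397
hole [0.52450535 0.3386654 ] 0.07019096187164106 111.89488972301868
tab [0.51543061 0.36260422] 0.0957884259345332 111.5917896507545
winend [0.4916878  0.31309877] 0.07102940583219731 146.15331396024177
winend2 [0.53822242 0.34279521] 0.07036932453859046 100.19682767892847
```

The tray is on the left. The hole is at about 112° in world bearing and the knob at about −177°, so the swing is about 71° clockwise. I move over with the yaw turned so the wrist keeps range for that swing.

Call:
servo_tool(commands=[{"hand": 1,"xyz": [12.5,-7.8,-2.1],"yaw": -10},{"hand": 1,"xyz": [12.5,-7.8,-2.1],"yaw": -10},{"hand": 1,"xyz": [12.5,-7.8,-2.1],"yaw": -10},{"hand": 1,"xyz": [12.5,-7.8,-2.1],"yaw": -10},{"hand": 1,"xyz": [12.5,-7.8,-2.1],"yaw": -10},{"hand": 1,"xyz": [12.5,-7.8,-2.1],"yaw": -10},{"hand": 1,"xyz": [12.5,-7.8,-2.1],"yaw": -10},{"hand": 1,"xyz": [12.5,-7.8,-2.1],"yaw": -10},{"hand": 1,"xyz": [12.5,-7.8,-2.1],"yaw": -10},{"hand": 1,"xyz": [12.5,-7.8,-2.1],"yaw": -10}])

```text
time_s: 1.1
tool_pos: [0.4015, -0.3481, 0.3007]
eef_rot: [-0.0, 0.686, 0.727, -0.0]
contact_force: [-0.0, -0.5, -0.8]
width: 0.0856
grasp_force: 0.0
```

Call:
servo_tool(commands=[{"hand": 1,"xyz": [19.8,2.3,0.5],"yaw": -10},{"hand": 1,"xyz": [19.8,2.3,0.5],"yaw": -10},{"hand": 1,"xyz": [19.8,2.3,0.5],"yaw": -10},{"hand": 1,"xyz": [19.8,2.3,0.5],"yaw": -10},{"hand": 1,"xyz": [19.8,2.3,0.5],"yaw": -10},{"hand": 1,"xyz": [19.8,2.3,0.5],"yaw": -10},{"hand": 1,"xyz": [19.8,2.3,0.5],"yaw": -10},{"hand": 1,"xyz": [19.8,2.3,0.5],"yaw": -10},{"hand": 1,"xyz": [19.8,2.3,0.5],"yaw": -10},{"hand": 1,"xyz": [19.8,2.3,0.5],"yaw": -10}])

```text
time_s: 2.1
tool_pos: [0.4324, 0.1503, 0.2883]
eef_rot: [0.0, 0.059, 0.998, -0.0]
contact_force: [1.5, -0.4, 0.1]
width: 0.0853
grasp_force: 0.0
```

Call:
servo_tool(commands=[{"hand": 1,"xyz": [-1.3,5.0,1.5],"yaw": -1.2},{"hand": 1,"xyz": [-1.3,5.0,1.5],"yaw": -1.2},{"hand": 1,"xyz": [-1.3,5.0,1.5],"yaw": -1.2},{"hand": 1,"xyz": [-1.3,5.0,1.5],"yaw": -1.2},{"hand": 1,"xyz": [-1.3,5.0,1.5],"yaw": -1.2}])

```text
time_s: 2.6
tool_pos: [0.4799, 0.2684, 0.2499]
eef_rot: [-0.001, -0.023, 1.0, -0.001]
contact_force: [-0.7, 0.3, 0.1]
width: 0.0855
grasp_force: 0.0
```

Run:
```python
from workcell import *
import cv2,numpy as np
c=read_camera("wrist");cv2.imwrite("pics/w1.png",c["pixels"]);np.savez("w1.npz",**c);s=get_state();print(s["tool_pos"],s["eef_rot"],c["mtx"].tolist(),c["pose"].round(3).tolist())
```

```text
[0.47991354 0.26773713 0.25037505] [-6.75194536e-04 -2.23239043e-02  9.99750459e-01 -4.54473549e-04] [[334.29110983426483, 0.0, 280.0042043995963], [0.0, 334.29110983426483, 208.3891496373412], [0.0, 0.0, 1.0]] [[-0.045, -0.95, -0.309, 0.398], [0.999, -0.043, -0.011, 0.265], [-0.002, -0.309, 0.951, 0.376], [0.0, 0.0, 0.0, 1.0]]
```

View pics/w1.png

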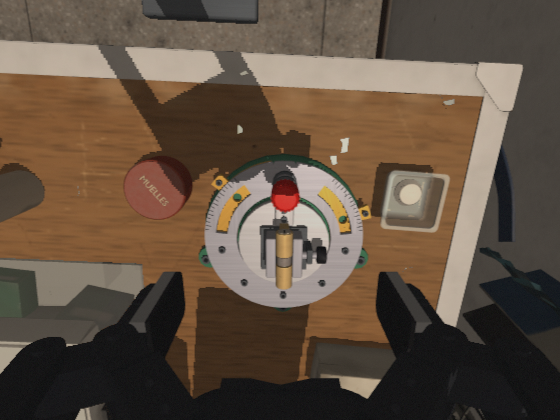

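The wrist view shows the knob at (285,197). On the tray side, the window has its hole at about (345,219) and its tab at (365,212). I now measure these accurately.

Run:
```python
from h import *
W=dict(np.load("w1.npz"));im=W["pixels"];h=cv2.cvtColor(im,cv2.COLOR_BGR2HSV)
red=cv2.inRange(h,(0,150,60),(8,255,255))|cv2.inRange(h,(172,150,60),(180,255,255));red[:,:240]=0;red[240:]=0
l=cv2.connectedComponentsWithStats(red);i=1+np.argmax(l[2][1:,4]);print("knob",l[2][i],l[3][i])
m=(l[1]==i)
# plate outer edge: gray bright
g=cv2.inRange(h,(0,0,90),(180,60,255));g[:150]=0;g[312:]=0;g[:,:200]=0;g[:,370:]=0
cs=max(cv2.findContours(g,cv2.RETR_EXTERNAL,cv2.CHAIN_APPROX_NONE)[0],key=cv2.contourArea);hull=cv2.convexHull(cs)[:,0,:]
P=np.array([onz(W,p,.028)[:2] for p in hull])
for _ in range(3):
    A=np.c_[2*P,np.ones(len(P))];x=np.linalg.lstsq(A,(P**2).sum(1),rcond=None)[0];r=np.sqrt(x[2]+x[0]**2+x[1]**2);C=x[:2];e=abs(np.hypot(*(P-C).T)-r);P=P[e<max(.0015,np.median(e)*2)]
print("base",C,"diam",2*r,len(P))
def pol(n,u,z):
    p=onz(W,u,z)[:2];e=p-C;print(n,np.round(u,1),p.round(4),"r",np.hypot(*e).round(4),"deg",np.degrees(np.arctan2(e[1],e[0])).round(1)%360)
ys,xs=np.where(m);v=l[3][i]
pol("knob z.0915",v,.0915);pol("knob top part",v,.1)
br=cv2.inRange(h,(15,130,90),(32,255,255))
for nm,x0,x1 in(("R",300,375),("L",205,265)):
    b=br.copy();b[:,:x0]=0;b[:,x1:]=0;b[:170]=0;b[245:]=0
    L=cv2.connectedComponentsWithStats(b)
    for j in np.argsort(-L[2][1:,4])[:2]+1:
        pol(nm+str(L[2][j]),L[3][j],.022)
        yy,xx=np.where(L[1]==j);Q=np.array([onz(W,q,.022)[:2] for q in np.c_[xx,yy]])-C;a=np.degrees(np.arctan2(Q[:,1],Q[:,0]))%360;print("   ang range",a.min(),a.max())
d=cv2.inRange(h,(0,0,0),(180,255,75));d[:,:335]=0;d[:,354:]=0;d[:209]=0;d[228:]=0
L=cv2.connectedComponentsWithStats(d)
for j in range(1,L[0]):pol("dark"+str(L[2][j]),L[3][j],.022)
# other index holes of plate
d=cv2.inRange(h,(0,0,0),(180,255,75));
cv2.imwrite("pics/c1.png",cv2.resize(im[150:312,200:375],None,fx=3.4,fy=3.4,interpolation=2))
```

```text
knob [270 179  30  33 714] [284.74229692 195.15406162]
base [0.54782804 0.27457955] diam 0.17848738797373923 52
knob z.0915 [284.7 195.2] [0.4783 0.2721] r 0.0696 deg 182.0
knob top part [284.7 195.2] [0.4759 0.2719] r 0.072 deg 182.1
R[318 186  33  46 479] [335.4 207.6] [0.5096 0.3308] r 0.068 deg 124.2
   ang range 98.63450481420948 146.36777084291705
R[359 203  15  18 123] [365.3 211.8] [0.513  0.3646] r 0.0965 deg 111.2
   ang range 105.16079525588364 116.89594823345344
L[217 186  33  45 482] [230.4 208.9] [0.5164 0.2142] r 0.0681 deg 242.5
   ang range 217.69253985487595 265.71866889552814
L[211 175  17  15 129] [219.  181.7] [0.4859 0.2018] r 0.0956 deg 229.6
   ang range 224.96129270988547 234.7210193886171
dark[341 217   6   6  15] [344.1 220.1] [0.5239 0.3419] r 0.0715 deg 109.6
```

View pics/c1.png

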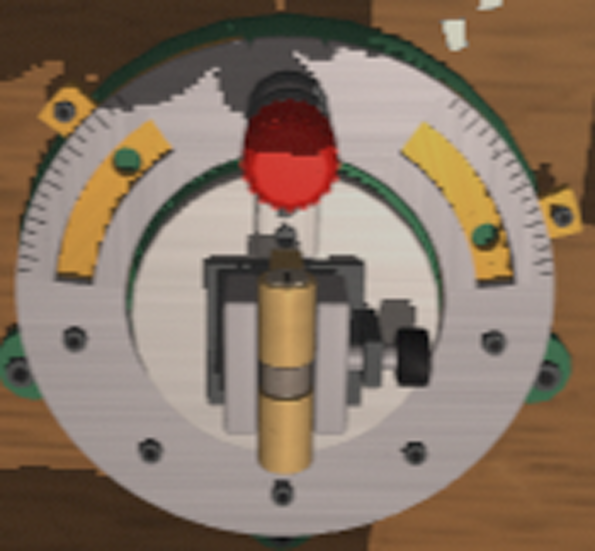

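The crop shows the left hole at crop (486,236) with its tab at (565,212). The windows are symmetric about 182°, which matches the knob's bearing, and the radii match the 70 mm circle. The swing is therefore about 71°. Now I descend onto the knob.

Call:
servo_tool(commands=[{"hand": 0.8,"xyz": [0.05,0.17,1.5],"yaw": 0.07},{"hand": 0.6,"xyz": [0.05,0.17,3],"yaw": 0.07},{"hand": 0.6,"xyz": [0.05,0.17,4.5],"yaw": 0.07},{"hand": 0.6,"xyz": [0.05,0.17,5.5],"yaw": 0.07},{"hand": 0.6,"xyz": [0.05,0.17,6.1],"yaw": 0.07},{"hand": 0.6,"xyz": [0.05,0.17,6.1],"yaw": 0.07},{"hand": 0.6,"xyz": [0.05,0.17,6.1],"yaw": 0.07}])

```text
time_s: 3.35
tool_pos: [0.4797, 0.2722, 0.0994]
eef_rot: [0.001, -0.017, 1.0, 0.0]
contact_force: [-0.1, -0.3, 0.5]
width: 0.0508
grasp_force: 0.0
```

Run:
```python
from workcell import *
import cv2,numpy as np
c=read_camera("wrist");cv2.imwrite("pics/w2.png",c["pixels"]);np.savez("w2.npz",**c);s=get_state();print(s["tool_pos"],s["eef_rot"],s["joints"].round(2))
```

```text
[0.48006512 0.27254646 0.0998164 ] [ 1.03586262e-03 -1.69808293e-02  9.99855141e-01  5.24749181e-04] [ 0.49  0.53  1.88 -0.    0.73 -1.11]
```

View pics/w2.png

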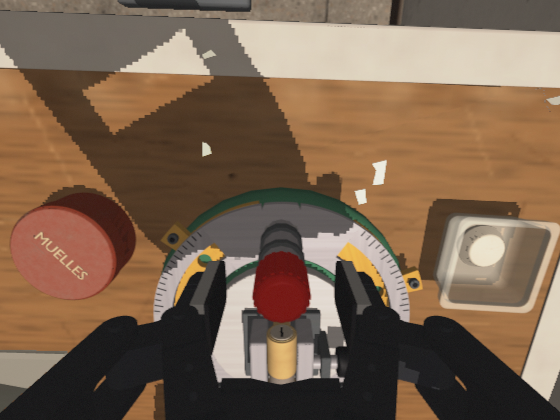

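The knob at (281,290) sits centred between the fingers (225 and 335). I lower a touch and grip it.

Call:
servo_tool(commands=[{"hand": 0.5,"xyz": [0.05,0,0.1],"yaw": 0},{"hand": 0.4,"xyz": [0.05,0,0.1],"yaw": 0},{"hand": 0.2,"xyz": [0.05,0,0.1],"yaw": 0},{"hand": 0.2,"xyz": [0.05,0,0.1],"yaw": 0},{"hand": 0.2,"xyz": [0.05,0,0.1],"yaw": 0},{"hand": 0.2,"xyz": [0.05,0,0.1],"yaw": 0}], newtons=40)

```text
time_s: 4.0
tool_pos: [0.4781, 0.2726, 0.0966]
eef_rot: [0.0, -0.017, 1.0, 0.0]
contact_force: [-1.3, -0.7, 6.4]
width: 0.023
grasp_force: 38.9
```

Call:
servo_tool(commands=[{"hand": 0.2,"xyz": [0,0,-0.1],"yaw": 0},{"hand": 0.2,"xyz": [0,0,-0.2],"yaw": 0},{"hand": 0.2,"xyz": [0,0,-0.3],"yaw": 0},{"hand": 0.2,"xyz": [0,0,-0.4],"yaw": 0},{"hand": 0.2,"xyz": [0,0,-0.5],"yaw": 0},{"hand": 0.2,"xyz": [0,0,-0.58],"yaw": 0},{"hand": 0.2,"xyz": [0,0,-0.58],"yaw": 0},{"hand": 0.2,"xyz": [0,0,-0.58],"yaw": 0}])

```text
time_s: 4.8
tool_pos: [0.478, 0.2725, 0.1103]
eef_rot: [0.0, -0.017, 1.0, 0.0]
contact_force: [4.3, 1.7, -8.8]
width: 0.0226
grasp_force: 39.6
```

Run:
```python
from workcell import *
from h import *
c=read_camera("wrist");np.savez("w3.npz",**c);s=get_state();print(s["tool_pos"],s["contact_force"])
for f in("w2","w3"):
    W=dict(np.load(f+".npz"));h=cv2.cvtColor(W["pixels"],cv2.COLOR_BGR2HSV)
    red=cv2.inRange(h,(0,150,40),(8,255,255))|cv2.inRange(h,(172,150,40),(180,255,255));red[:,:240]=0;red[:,325:]=0;red[:230]=0
    l=cv2.connectedComponentsWithStats(red);i=1+np.argmax(l[2][1:,4]);print(f,l[2][i],l[3][i])
```

```text
[0.47796099 0.27247441 0.11031021] [ 3.6649765   1.06379837 -7.50158053]
w2 [ 253  251   57   72 3258] [281.04297115 287.22682627]
w3 [ 253  257   55   73 3326] [280.02766085 293.52705953]
```

The lift is about 14 mm and the 7.5 N reading matches the spring. I raise slightly more and begin the swing.

Call:
servo_tool(commands=[{"hand": 0.2,"xyz": [0,0,-0.05],"yaw": 0},{"hand": 0.2,"xyz": [0,0,-0.05],"yaw": 0},{"hand": 0.2,"xyz": [-0.01,0.24,-0.05],"yaw": 0.63},{"hand": 0.2,"xyz": [-0.04,0.49,-0.05],"yaw": 1.25},{"hand": 0.2,"xyz": [-0.1,0.73,-0.05],"yaw": 1.88},{"hand": 0.2,"xyz": [-0.17,0.96,-0.05],"yaw": 2.5},{"hand": 0.2,"xyz": [-0.17,0.96,-0.05],"yaw": 2.5}])

```text
time_s: 5.55
tool_pos: [0.4812, 0.297, 0.1115]
eef_rot: [-0.0, 0.157, 0.988, -0.0]
contact_force: [3.7, 1.8, -8.9]
width: 0.0225
grasp_force: 39.7
```

Call:
servo_tool(commands=[{"hand": 0.2,"xyz": [-0.01,0.24,0],"yaw": 0.63},{"hand": 0.2,"xyz": [-0.04,0.49,0],"yaw": 1.25},{"hand": 0.2,"xyz": [-0.1,0.73,0],"yaw": 1.88},{"hand": 0.2,"xyz": [-0.17,0.96,0],"yaw": 2.5},{"hand": 0.2,"xyz": [-0.26,1.18,0],"yaw": 3.13},{"hand": 0.2,"xyz": [-0.38,1.4,0],"yaw": 3.75},{"hand": 0.2,"xyz": [-0.51,1.61,0],"yaw": 4.38},{"hand": 0.2,"xyz": [-0.66,1.8,0],"yaw": 5.0},{"hand": 0.2,"xyz": [-0.82,1.98,0],"yaw": 5.63},{"hand": 0.2,"xyz": [-0.82,1.98,0],"yaw": 5.63}])

```text
time_s: 6.55
tool_pos: [0.5164, 0.3386, 0.1116]
eef_rot: [-0.0, 0.523, 0.852, 0.001]
contact_force: [1.6, 8.6, -9.4]
width: 0.0228
grasp_force: 39.8
```

Run:
```python
from workcell import *
import cv2,numpy as np
c=read_camera("wrist");cv2.imwrite("pics/w4.png",c["pixels"]);np.savez("w4.npz",**c);s=get_state();print(s["tool_pos"],s["contact_force"],s["joints"].round(2))
```

```text
[0.51617872 0.33850548 0.1115974 ] [ 2.15680354  9.10429413 -8.58150446] [0.56 0.59 1.73 0.   0.83 0.09]
```

View pics/w4.png

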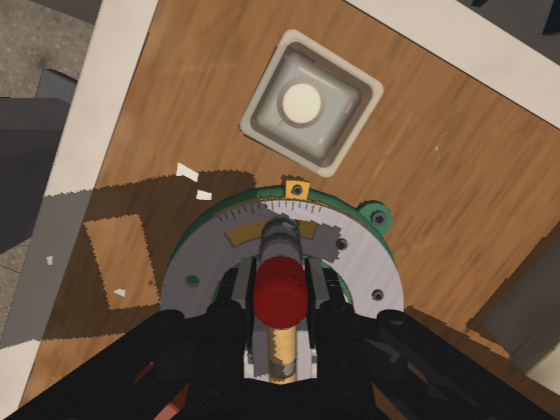

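The pin is over the brass window. The arm sits at column ~281 and the tab at (297,188), a few degrees further on. I work out the remaining angle.

Run:
```python
from h import *
W=dict(np.load("w4.npz"));im=W["pixels"];h=cv2.cvtColor(im,cv2.COLOR_BGR2HSV);C=np.array([.548,.2747])
b=cv2.inRange(h,(12,120,80),(32,255,255));b[:175]=0;b[203:]=0;b[:,:282]=0;b[:,312:]=0
L=cv2.connectedComponentsWithStats(b);j=1+np.argmax(L[2][1:,4]);print(L[2][j],L[3][j])
for z in(.022,.028):
    e=onz(W,L[3][j],z)[:2]-C;print("tab",np.hypot(*e),np.degrees(np.arctan2(e[1],e[0])))
red=cv2.inRange(h,(0,150,40),(8,255,255))|cv2.inRange(h,(172,150,40),(180,255,255));red[:,:240]=0;red[:,325:]=0;red[:230]=0
l=cv2.connectedComponentsWithStats(red);i=1+np.argmax(l[2][1:,4])
e=onz(W,l[3][i],.112)[:2]-C;print("knob",l[3][i],np.hypot(*e),np.degrees(np.arctan2(e[1],e[0])))
cr=cv2.resize(im[165:260,200:350],None,fx=5,fy=5,interpolation=2);cv2.imwrite("pics/c4.png",cr)
```

```text
[282 175  30  26 499] [297.91182365 186.88376754]
tab 0.09718007895584584 110.52127486054171
tab 0.09868365581068539 110.8123481149076
knob [280.06690669 292.59075908] 0.07290741911767266 117.74735730866806
```

Call:
servo_tool(commands=[{"hand": 0.2,"xyz": [0.03,0,0.1],"yaw": 0},{"hand": 0.2,"xyz": [0.03,0,0.2],"yaw": 0},{"hand": 0.2,"xyz": [0.03,0,0.3],"yaw": 0},{"hand": 0.2,"xyz": [0.03,0,0.3],"yaw": 0},{"hand": 0.33,"xyz": [0.03,0,0.3],"yaw": 0},{"hand": 0.33,"xyz": [0.03,0,0.3],"yaw": 0},{"hand": 0.33,"xyz": [0.03,0,0.3],"yaw": 0}], newtons=20)

```text
time_s: 7.3
tool_pos: [0.5155, 0.3375, 0.1045]
eef_rot: [-0.0, 0.523, 0.852, -0.0]
contact_force: [-0.8, -0.7, -0.0]
width: 0.0284
grasp_force: 0.0
```

```bash
cat > k.py <<'E'
from workcell import *
from h import *
import sys
c=read_camera("wrist");s=get_state();np.savez(sys.argv[1]+".npz",**c)
h=cv2.cvtColor(c["pixels"],cv2.COLOR_BGR2HSV)
red=cv2.inRange(h,(0,150,40),(8,255,255))|cv2.inRange(h,(172,150,40),(180,255,255));red[:,:240]=0;red[:,325:]=0;red[:230]=0
l=cv2.connectedComponentsWithStats(red);i=1+np.argmax(l[2][1:,4])
x,y,w,hh=l[2][i][:4];print("tcp",s["tool_pos"].round(4),"F",s["contact_force"].round(1),"w",s["width"].round(4),"knob box",x,y,x+w,y+hh,"c",l[3][i].round(1),l[2][i][4])
C=np.array([.548,.2747]);p=s["tool_pos"][:2]-C;print("tcp r,deg",np.hypot(*p).round(4),np.degrees(np.arctan2(p[1],p[0])).round(2))
# knob height from 24 mm width: upper-face rows
rows=[(l[1][r]==i).sum() for r in range(y+20,y+hh-15)];print("width px",np.percentile(rows,90))
E
python3 k.py w5
```

```text
Traceback (most recent call last):
  File "k.py", line 8, in <module>
    x,y,w,hh=l[2][i][:4];print("tcp",s["tool_pos"].round(4),"F",s["contact_force"].round(1),"w",s["width"].round(4),"knob box",x,y,x+w,y+hh,"c",l[3][i].round(1),l[2][i][4])
                                                                                                ^^^^^^^^^^^^^^^^
AttributeError: 'float' object has no attribute 'round'
```

```bash
sed -i 's/s\["width"\].round(4)/round(s["width"],4)/' k.py; python3 k.py w5
```

```text
tcp [0.5157 0.3377 0.1044] F [-1.  -0.2  1. ] w 0.0284 knob box 253 253 312 326 c [282.  289.6] 3318
tcp r,deg 0.0708 117.18
width px 58.0
```

Call:
servo_tool(commands=[{"hand": 0.33,"xyz": [0,0.04,0],"yaw": 0.1},{"hand": 0.33,"xyz": [0,0.08,0],"yaw": 0.2},{"hand": 0.33,"xyz": [-0.01,0.12,0],"yaw": 0.3},{"hand": 0.33,"xyz": [-0.01,0.16,0],"yaw": 0.4}])

```text
time_s: 7.8
tool_pos: [0.5187, 0.339, 0.1039]
eef_rot: [-0.0, 0.547, 0.837, -0.001]
contact_force: [-4.7, -2.7, 4.8]
width: 0.0281
grasp_force: 2.9
```

```bash
python3 k.py w6
```

```text
tcp [0.5186 0.3389 0.1039] F [-4.6 -2.4  3.8] w 0.0281 knob box 246 254 304 326 c [274.5 290. ] 3325
tcp r,deg 0.0706 114.56
width px 57.0
```

Call:
servo_tool(commands=[{"hand": 0.33,"xyz": [0,0.03,0],"yaw": 0.1},{"hand": 0.33,"xyz": [0,0.06,0],"yaw": 0.2},{"hand": 0.33,"xyz": [0,0.06,0],"yaw": 0.2}])

```text
time_s: 8.15
tool_pos: [0.519, 0.3388, 0.1038]
eef_rot: [-0.001, 0.558, 0.83, -0.002]
contact_force: [-8.0, -5.9, 7.0]
width: 0.0285
grasp_force: 4.3
```

```bash
python3 k.py w7
python3 - <<'E'
import numpy as np,cv2
a=[cv2.resize(np.load(f"{n}.npz")["pixels"][170:340,190:370],None,fx=2.1,fy=2.1,interpolation=2) for n in("w5","w7")]
cv2.imwrite("pics/c7.png",np.hstack(a))
E
```

```text
tcp [0.519  0.3389 0.1039] F [-7.1 -4.2  7.2] w 0.0282 knob box 246 253 304 325 c [274.3 289.5] 3314
tcp r,deg 0.0704 114.32
width px 56.0
```

View pics/c7.png

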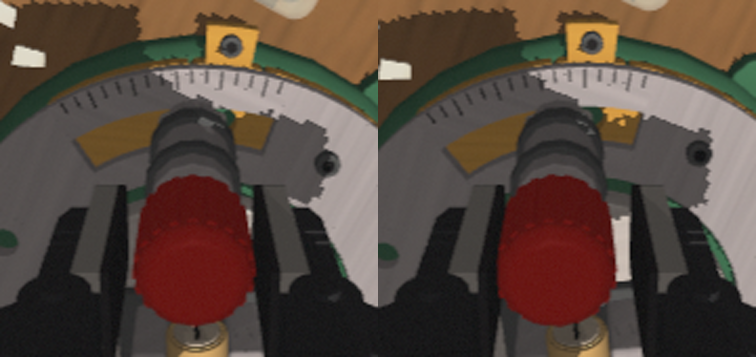

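I stop here: the left panel is before the push and the right panel after. The knob has not moved along the window, but the side force is at about 9 N and the pads are dragging the knob down. I back off and instead probe by lifting the pin just clear, moving, and letting it drop.

Call:
servo_tool(commands=[{"hand": 0.33,"xyz": [0,-0.1,0],"yaw": -0.3},{"hand": 0.33,"xyz": [0,-0.19,0],"yaw": -0.6},{"hand": 0.33,"xyz": [0,-0.19,0],"yaw": -0.6},{"hand": 0.33,"xyz": [0,-0.19,0],"yaw": -0.6}])

```text
time_s: 8.6
tool_pos: [0.5167, 0.3385, 0.1041]
eef_rot: [0.0, 0.524, 0.852, 0.0]
contact_force: [0.7, 1.2, 0.0]
width: 0.0282
grasp_force: 0.0
```

```bash
python3 k.py w8
python3 - <<'E'
from h import *
# knob height from top-face bright lower edge: compare predicted bottom-edge of top face row for given lift
from workcell import get_state
for n in("w4","w5","w8"):
    W=dict(np.load(n+".npz"))
    for lift in(0,.006,.012,.015):
        t=np.radians(116.3);p=np.array([.548+.07*np.cos(t),.2747+.07*np.sin(t)])
        Z=.105+lift;cir=np.array([proj(W,[p[0]+.012*np.cos(a),p[1]+.012*np.sin(a),Z]) for a in np.linspace(0,6.28,60)])
        print(n,lift,"pred xmin,xmax,ymax",cir[:,0].min().round(1),cir[:,0].max().round(1),cir[:,1].max().round(1))
E
```

```text
tcp [0.5167 0.3385 0.1041] F [-0.5  0.6  0.1] w 0.0285 knob box 249 254 308 326 c [278.5 290.5] 3322
tcp r,deg 0.0711 116.15
width px 58.4
w4 0 pred xmin,xmax,ymax 257.6 310.5 312.3
w4 0.006 pred xmin,xmax,ymax 256.7 311.7 320.4
w4 0.012 pred xmin,xmax,ymax 255.8 313.0 329.2
w4 0.015 pred xmin,xmax,ymax 255.3 313.7 333.8
w5 0 pred xmin,xmax,ymax 259.2 314.7 321.1
w5 0.006 pred xmin,xmax,ymax 258.3 316.1 330.0
w5 0.012 pred xmin,xmax,ymax 257.3 317.6 339.6
w5 0.015 pred xmin,xmax,ymax 256.8 318.4 344.8
w8 0 pred xmin,xmax,ymax 255.9 311.5 322.1
w8 0.006 pred xmin,xmax,ymax 254.9 312.7 331.0
w8 0.012 pred xmin,xmax,ymax 253.8 314.1 340.7
w8 0.015 pred xmin,xmax,ymax 253.2 314.9 345.9
```

```bash
cat > lift.py <<'E'
from h import *
from scipy.optimize import brentq
def box(W):
    h=cv2.cvtColor(W["pixels"],cv2.COLOR_BGR2HSV)
    red=cv2.inRange(h,(0,150,40),(8,255,255))|cv2.inRange(h,(172,150,40),(180,255,255));red[:,:235]=0;red[:,330:]=0;red[:230]=0
    l=cv2.connectedComponentsWithStats(red);i=1+np.argmax(l[2][1:,4]);x,y,w,hh=l[2][i][:4];return x,y,x+w,y+hh
def est(n,ang):
    W=dict(np.load(n+".npz"));b=box(W);t=np.radians(ang);p=np.array([.548+.07*np.cos(t),.2747+.07*np.sin(t)])
    def ym(lift):return max(proj(W,[p[0]+.012*np.cos(a),p[1]+.012*np.sin(a),.105+lift])[1] for a in np.linspace(0,6.28,90))
    o=brentq(lambda q:ym(q)-b[3],-.03,.04)
    def wd(lift):
        c=[proj(W,[p[0]+.012*np.cos(a),p[1]+.012*np.sin(a),.105+lift])[0] for a in np.linspace(0,6.28,90)];return max(c)-min(c)
    print(n,b,"lift by row mm",round(o*1000,1),"by width",round(1000*brentq(lambda q:wd(q)-(b[2]-b[0]),-.05,.06),1))
E
python3 - <<'E'
from lift import *
for n,a in(("w2",182),("w3",182),("w4",116.3),("w5",116.3),("w8",116.3)):est(n,a)
E
```

```text
w2 (np.int32(253), np.int32(251), np.int32(310), np.int32(323)) lift by row mm -2.1 by width -1.8
w3 (np.int32(253), np.int32(257), np.int32(308), np.int32(330)) lift by row mm 11.3 by width 4.4
w4 (np.int32(253), np.int32(256), np.int32(308), np.int32(329)) lift by row mm 11.9 by width 5.9
w5 (np.int32(253), np.int32(253), np.int32(312), np.int32(326)) lift by row mm 3.4 by width 8.9
w8 (np.int32(249), np.int32(254), np.int32(308), np.int32(326)) lift by row mm 2.7 by width 8.7
```

Corrected for its bias on the reference frames, the row measurement gives a lift of about 5–6 mm, so the pin rests on the brass plate. I regrip while rising, clear the plate by about 2 mm, and step 5.4° to the estimated hole.

Call:
servo_tool(commands=[{"hand": 0.25,"xyz": [0,-0.03,-0.04],"yaw": 0},{"hand": 0.2,"xyz": [0,-0.03,-0.08],"yaw": 0},{"hand": 0.2,"xyz": [0,-0.03,-0.12],"yaw": 0},{"hand": 0.2,"xyz": [0,-0.03,-0.18],"yaw": 0},{"hand": 0.2,"xyz": [0,-0.03,-0.18],"yaw": 0}], newtons=25)

```text
time_s: 9.15
tool_pos: [0.5158, 0.338, 0.1085]
eef_rot: [0.0, 0.523, 0.852, 0.0]
contact_force: [2.2, 1.3, -8.4]
width: 0.0234
grasp_force: 24.9
```

```bash
python3 k.py w9; python3 -c "
from lift import *
est('w9',116.3)"
```

```text
tcp [0.5158 0.338  0.1085] F [ 2.3  0.1 -7.8] w 0.0229 knob box 253 254 308 326 c [280.  289.9] 3270
tcp r,deg 0.071 116.97
width px 55.0
w9 (np.int32(253), np.int32(254), np.int32(308), np.int32(326)) lift by row mm 7.1 by width 2.7
```

Call:
servo_tool(commands=[{"hand": 0.2,"xyz": [0,0.1,0],"yaw": 0.26},{"hand": 0.2,"xyz": [-0.01,0.2,0],"yaw": 0.52},{"hand": 0.2,"xyz": [-0.02,0.3,0],"yaw": 0.77},{"hand": 0.2,"xyz": [-0.02,0.3,0],"yaw": 0.77},{"hand": 0.2,"xyz": [-0.02,0.3,0],"yaw": 0.77}])

```text
time_s: 9.7
tool_pos: [0.5226, 0.3412, 0.1085]
eef_rot: [-0.0, 0.568, 0.823, 0.0]
contact_force: [1.8, 4.2, -7.6]
width: 0.023
grasp_force: 25.0
```

```bash
python3 k.py w10
python3 - <<'E'
from lift import *
est('w10',110.8)
C=np.array([.548,.2747])
for n in("w9","w10"):
    W=dict(np.load(n+".npz"));h=cv2.cvtColor(W["pixels"],cv2.COLOR_BGR2HSV)
    b=cv2.inRange(h,(12,120,80),(32,255,255));b[:170]=0;b[202:]=0;b[:,:265]=0;b[:,315:]=0
    L=cv2.connectedComponentsWithStats(b);j=1+np.argmax(L[2][1:,4])
    e=onz(W,L[3][j],.022)[:2]-C;print("tab",L[2][j],np.hypot(*e),np.degrees(np.arctan2(e[1],e[0])))
    bx=box(W);e=onz(W,((bx[0]+bx[2])/2,bx[3]-26),.113)[:2]-C;print("knob top",np.hypot(*e),np.degrees(np.arctan2(e[1],e[0])))
E
```

```text
tcp [0.5226 0.3412 0.1085] F [ 2.2  4.4 -8.5] w 0.0231 knob box 253 254 308 326 c [280.1 289.7] 3278
tcp r,deg 0.0711 110.9
width px 55.0
w10 (np.int32(253), np.int32(254), np.int32(308), np.int32(326)) lift by row mm 7.3 by width 2.7
tab [265 170  50  32 992] 0.10058629273638241 113.65156689566005
knob top 0.07168173846366532 118.24459670194743
tab [265 170  50  30 952] 0.10009183962083065 108.88790760799945
knob top 0.07159973456953526 112.24071672241794
```

Call:
servo_tool(commands=[{"hand": 0.33,"xyz": [0,0,0.05],"yaw": 0},{"hand": 0.33,"xyz": [0,0,0.1],"yaw": 0},{"hand": 0.33,"xyz": [0,0,0.1],"yaw": 0},{"hand": 0.33,"xyz": [0,0,0.1],"yaw": 0}])

```text
time_s: 10.15
tool_pos: [0.5227, 0.3408, 0.1063]
eef_rot: [0.0, 0.568, 0.823, -0.0]
contact_force: [-0.1, 1.3, -0.1]
width: 0.0282
grasp_force: 0.0
```

```bash
python3 k.py w11
python3 - <<'E'
from lift import *
est('w11',110.9)
W=np.load("w11.npz")["pixels"];cv2.imwrite("pics/c11.png",np.hstack([cv2.resize(np.load(n+".npz")["pixels"][165:340,190:370],None,fx=2.2,fy=2.2,interpolation=2) for n in("w10","w11")]))
E
```

```text
tcp [0.5227 0.3409 0.1063] F [-0.6 -0.4  0.3] w 0.0283 knob box 255 246 311 314 c [281.7 280. ] 2959
tcp r,deg 0.0708 110.93
width px 55.8
w11 (np.int32(255), np.int32(246), np.int32(311), np.int32(314)) lift by row mm -2.9 by width 3.2
```

View pics/c11.png

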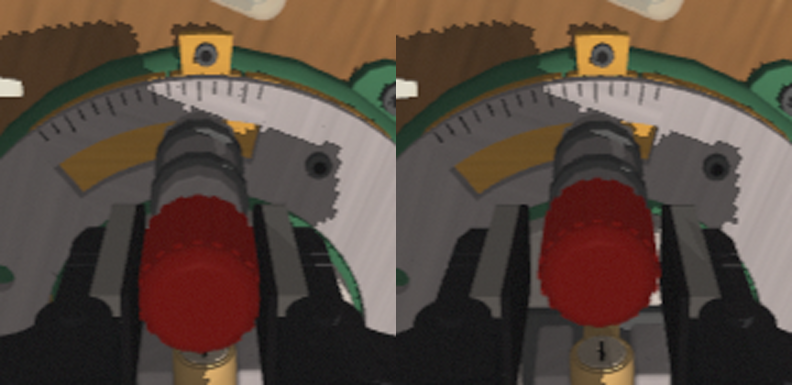

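The knob has dropped onto the sleeve. The lift reads −2.9 mm against −2.1 mm for the known home reference, so the pin is fully home in the hole. I open and retreat straight up.

Call:
servo_tool(commands=[{"hand": 0.5,"xyz": [0,0,0],"yaw": 0},{"hand": 0.6,"xyz": [0,0,0],"yaw": 0},{"hand": 0.6,"xyz": [0,0,-0.8],"yaw": 0},{"hand": 0.6,"xyz": [0,0,-2],"yaw": 0},{"hand": 0.6,"xyz": [0,0,-4],"yaw": 0},{"hand": 0.6,"xyz": [0,0,-5.5],"yaw": 0},{"hand": 0.6,"xyz": [0,0,-5.5],"yaw": 0},{"hand": 0.6,"xyz": [0,0,-5.5],"yaw": 0}])

```text
time_s: 11.0
tool_pos: [0.5229, 0.3411, 0.2445]
eef_rot: [0.0, 0.568, 0.823, 0.001]
contact_force: [0.5, 0.2, -0.4]
width: 0.0511
grasp_force: 0.0
```

Run:
```python
from workcell import *
from lift import *
c=read_camera("wrist");np.savez("w12.npz",**c);print(get_state()["tool_pos"])
S=dict(read_camera("scene"))
def red(c,bx):
    h=cv2.cvtColor(c["pixels"],cv2.COLOR_BGR2HSV);r=cv2.inRange(h,(0,150,40),(8,255,255))|cv2.inRange(h,(172,150,40),(180,255,255))
    l=cv2.connectedComponentsWithStats(r[bx[1]:bx[3],bx[0]:bx[2]]);i=1+np.argmax(l[2][1:,4]);return l[2][i],l[3][i]+[bx[0],bx[1]]
W1=dict(np.load("w1.npz"))
s,k=red(c,(220,150,340,270));p=onz(c,k,.0915);C=np.array([.548,.2747]);e=p[:2]-C
print("knob at z.0915",s,p,"r",np.hypot(*e),"deg",np.degrees(np.arctan2(e[1],e[0])))
cv2.imwrite("pics/w12.png",c["pixels"])
```

```text
[0.52216589 0.34062098 0.24301912]
knob at z.0915 [ 46  31  30  34 746] [0.52140342 0.33954023 0.0915    ] r 0.07008304663232136 deg 112.30277429275172
```

View pics/w12.png

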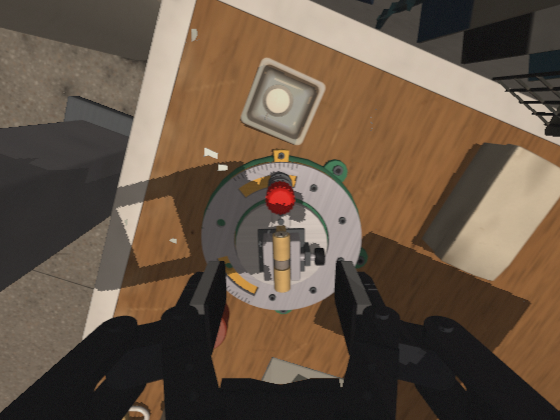

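The view from above shows the knob at (280,198) in line with the tab at (281,156). At home height its radius comes out at 70.1 mm, and the tray and tin have not moved. I hand the job in.

```bash
python3 -c "
from workcell import *
print(finish_job())"
```

```text
the job is handed in; nothing more can be done
None
```

The holder is swung about 71° to the clear tray's side, the camera shows the pin fully home in that station's hole, the knob is released and the job is handed in; one early side push with the pin on the brass reached about 9 N sideways and 7 N downwards before I backed off.

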